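# Lock the die slide of a leather bench press by feel

### The job

Pick up the L-shaped locking key by its upright wooden grip, feel gently with its steel blade along the spring-backed bar under the press's hood until you find the hidden slot, and push the blade fully home in it. Leave the key standing upright in the slot, let go of it, and leave everything else on the bench where it is; never force the key hard against the press (keep below about 20 N).

Things in the scene. Friction and masses are not known exactly. Their poses are not given: they have to be found in the camera images.
- press: Fixed grey bench press seen from its back. Origin on the bench under the hidden bar's face; x points into the press (away from the robot at yaw 0), y along the bar, z up. Base plate x -100 to 200, y +-110 mm, top at z = 12 mm. Column x 45 to 95, y +-35 mm, carries the head (x 40 to 170 mm, y +-30 mm); height 240 mm in all.
- press_hood (a point): Middle of the hood's free edge, on top of its roof, 50 mm in front (-x) of the bar's face and 44 mm above the base plate. The roof is 10 mm thick, y +-110 mm. Below it two solid cheeks (from y = +-50 mm outwards, from this edge to 2 mm before the face) leave a window 100 mm wide, 34 mm high, open towards -x. Axes as the press.
- press_window (a point): Foot of the middle of the window's mouth: on the base plate under the hood's edge, 50 mm before the bar's face. The bar has one slot, centred anywhere from y = -25 to +25 mm of here (differs each time; not seen or read): 15 mm wide, open from the base plate up to 23 mm above it, going in along +x to a solid bottom 24 mm behind the face's rest plane.
- press_face (a point): Foot of the middle of the bar's flat upright face, at the base plate's top, half-way across the window. Axes as the press. A spring holds the bar out towards -x: it yields at 2 N, then 1 N per mm, up to 5 mm, then is solid. A blade that meets the slot lets the bar spring back over its end: the push dies away and the slot's walls stop it sideways. The bar does not shift along y.
- key_grip (a point): Point to grasp on the loose L-shaped locking key (0.2 to 0.35 kg): on the axis of its upright wooden grip, 90 mm above the key's flat underside. The grip is a square post, 22 x 22 mm, sides along the key's x and y, from 16 to 115 mm above the underside. The key starts standing upright on the bench; its blade points along x, z is up.
- key_tip (a point): Centre of the end face of the key's steel blade: 91 mm along the key's x from the post's axis, 7 mm above the underside. The blade is 12 mm wide, 14 mm high, its underside level with the heel's, and runs from the heel to here. Axes as the key.
- key: The same key; origin on the post's axis at the underside. Its steel heel under the post spans x -26 to 18 mm, y +-18 mm, and is 16 mm high.
- awl_mid (a point): Bystander: awl lying down, wooden handle 95 mm long, 25 mm thick, with a thin steel point 60 mm long; its middle.
- beveler_mid (a point): Bystander: edge tool lying down, wooden handle 85 mm long, 25 mm thick, with a thin steel shank 75 mm long; its middle.
- maul: Bystander: wooden maul standing on its head, 72 mm across and 145 mm tall; origin under its centre.
- dye: Bystander: amber bottle, 52 mm across and 110 mm tall; origin under its centre.
- tin: Bystander: flat aluminium tin, 72 mm across and 35 mm tall; origin under its centre.
- slicker: Bystander: dark wooden slicker, a rounded bar of 100 x 35 x 22 mm; origin under its centre.
- weight: Bystander: dark steel weight, 70 x 50 x 30 mm; origin under its centre.

How it is judged:
On the way, in this order (a step that is already met when the one before it is completed fails the run):
1. the key is lifted off the bench (height (world z) of key_grip above 0.103 m), for 0.1 s.
2. the blade has entered the slot: its end is at least 8 mm behind the plane of the bar's face (x of key_tip in the frame of press_face above 0.008 m and y of key_tip in the frame of press_face between -0.04 and 0.04 m and z of key_tip in the frame of press_face between 0 and 0.03 m), for 0.1 s.
At the end, for the whole second after the job is handed in: The key's blade is in the bar's slot with its end at least 18 mm behind the plane of the bar's face (the slot is 24 mm deep), the key stands upright within 0.2 rad and at rest (under 10 mm/s), released (x of key_tip in the frame of press_face above 0.018 m and y of key_tip in the frame of press_face between -0.04 and 0.04 m and z of key_tip in the frame of press_face between 0 and 0.025 m and angle between key_grip's own z axis and vertical below 0.2 rad and linear speed of key below 0.01 m/s); the robot touches nothing.
It fails at once if the key is forced against the press with more than 30 N (contact force between key and press above 30 N).
It fails at once if a bystander is moved by more than 30 mm (distance of any of awl_mid, beveler_mid, maul, dye, tin, slicker, weight from where it was at the start of the episode above 0.03 m).
It also fails if it takes over 72 s, if anything falls off the work surface, if the arm or the gripper's body presses on something with over 40 N, if the wrist force passes 120 N, or if a joint passes its speed limit or range.

### The arm

A 6-joint arm with a two-finger parallel gripper is mounted at the origin on the work surface. World frame = base frame: x ahead of the robot, y to its left, z up, the work surface at z = 0. Lengths are in m, angles in rad, forces in N, time in s.
With the tool pointing down it reaches from about 0.35 to 0.975 m from the base axis. Payload 4.9 kg.
Tool frame: the origin (TCP) lies midway between the tips of the shut fingers; the grasp point (between the pads) lies 19 mm behind it; z points along the fingers, y is the direction in which the jaws open and shut (so a half turn about z gives the same grasp; the last joint's range is limited). The gripper opens to 85 mm and grips with 20 to 120 N. Pads are 22 mm wide; open, the fingers measure 114 mm over their backs; the gripper's body (76 mm by 85 mm) begins 54 mm behind the grasp point. The pads swing forward as they close: fully open they stand 13 mm farther back than shut.
Start: joints at [1.088, 0.053, 1.613, -0, 1.476, -0.119], TCP at [0.222, 0.584, 0.231] pointing down, gripper open.
Joint ranges: [-3.01, 3.01], [-1.01, 2.22], [0.06, 2.58], [-1.02, 4.17], [0.09, 2.62], [-3.14, 3.14]. Speed limits (rad/s): [2.57, 2.57, 3.14, 3.14, 3.14, 3.14].

### API

Orientations are given as a rotation vector (axis times angle).
In Python, from station import ctrl gives the robot as it stands.
- The arm moves only by the shell command python3 -m jog 'ROWS' [FORCE]. ROWS is JSON, one flat list of numbers, 7 for each row, row after row: the opening, from 0 (shut) to 1 (fully open), then the shift along the tool's x, y, z in m, then the turn, a rotation vector about the tool's x, y, z in degrees. A call has 1 to 10 rows; each row shifts and turns the commanded pose from where the row before left it, along the tool's axes as they then stand; what a row does not reach is not made up. A row lasts 1/8 s, in which the tool goes at most 62.5 mm and 10.7 degrees, less where a joint would pass 70% of its speed; a pose out of reach is approached as far as the arm can. A call with a gripper value outside its range is refused whole. The fingers move at their own pace and stop on an object; FORCE is the grip in N (left out, the last holds). Time passes only in rows, so rows that do not move let the fingers close. It gives the time, the measured TCP pose, the force and the opening at its end, in the units of the state.
- ctrl.get_obs(): the state, without advancing time (a new reading comes with each control period).
- ctrl.get_image(name): name is "scene" or "top"; returns a dict with "image" (384x512x3 uint8, blue, green, red), "camera_matrix" (3x3 intrinsics, pixels), "rvec" (rotation vector, rad) and "tvec" (3), from world to camera coordinates, as OpenCV has them. Camera axes: x right, y down, z forward; pixel columns grow to the right and rows downward; lengths in m; the calibration is good to about 2 mm. A picture is of the moment at which its call begins. There is no depth.
- ctrl.finish_job(): hands the job in, once; it reports no verdict.
Trained networks look in a picture, given as the dict that the camera call returned (one of the last four; its "shot" number tells which), for a name from the list of things; names that differ only in an ending like _2 or _b are one class to them, and where a whole thing is asked for, a point or a joint stands for the part that bears it (a point fixed in the world has none). Each returns a list of dicts, best first, with "p" (0 to 1); they miss things now and then, are a little off and sometimes report something else, mostly with a low value. They report only what shows in the picture. A call takes as long as a camera call.
- ctrl.boxes_of(target, picture): "box" ([centre column, centre row, width, height] in pixels, round what is visible of it).
The state is a dict: "t": time; "q": joint angles; "dq": joint speeds; "effort": joint torques, N m; "tool_pos": TCP position; "tool_rot": TCP orientation; "contact_force": force on the tool from outside, world axes, zero at the start; "wrist_torque": the same for the moment, N m; "opening": finger opening in m.
Only numpy, scipy, OpenCV 4.12 (cv2) and the standard library are available. Lean on these libraries where they do the work, as an engineer would, in place of code of your own. Each camera call takes 0.05 s, during which the arm holds its last target. There are 200 camera calls.

## Working session

There is one attempt and no reset: what is moved stays moved. The work goes in short steps, Python scripts to look and compute and a shell command to move; the robot and the scene stay as the last step left them, time stands still between calls to the robot, and variables do not carry over. Pictures are saved under pics/ and viewed, about 8 in all and at most 12, crops included, and the job is handed in when it is done.

```bash
mkdir -p pics; ls; cat > h.py <<'E'
import numpy as np, cv2
from station import ctrl
def cam(p):
    R=cv2.Rodrigues(np.array(p["rvec"],float))[0]; return np.array(p["camera_matrix"],float),R,np.array(p["tvec"],float).ravel()
def ray(p,u,v,z):
    K,R,t=cam(p); c=-R.T@t; d=R.T@np.linalg.inv(K)@np.array([u,v,1.]); return c+d*(z-c[2])/d[2]
def proj(p,X):
    K,R,t=cam(p); x=K@(R@np.asarray(X,float)+t); return x[:2]/x[2]
E
python3 - <<'E'
from h import *
for n in("scene","top"):
    p=ctrl.get_image(n); cv2.imwrite(f"pics/{n}0.png",p["image"])
    K,R,t=cam(p); print(n,K[0,0],-R.T@t)
    for k in("press","key","key_grip","key_tip","press_face","press_hood","press_window"):
        print(k,[(np.round(b["box"],1).tolist(),round(b["p"],2)) for b in ctrl.boxes_of(k,p)[:2]])
o=ctrl.get_obs(); print(o["tool_pos"],o["tool_rot"],o["contact_force"],o["t"])
E
```

```text
pics
scene 370.51927886290855 [ 1.23841922 -0.020725    1.24201363]
press [([276.3, 210.0, 65.6, 75.4], 0.59)]
key []
key_grip [([189.6, 178.9, 12.1, 37.9], 0.68)]
key_tip [([192.2, 179.1, 10.6, 39.0], 0.61)]
press_face [([276.1, 213.2, 68.1, 77.7], 0.69)]
press_hood [([277.9, 211.0, 66.8, 79.8], 0.68)]
press_window [([277.1, 210.2, 68.3, 85.5], 0.86)]
top 407.1426010695563 [ 0.40033271 -0.00782392  1.28556585]
press [([244.8, 175.6, 75.3, 107.4], 0.92)]
key [([350.5, 207.9, 23.0, 37.0], 0.82), ([345.8, 135.9, 27.3, 30.6], 0.23)]
key_grip [([349.9, 207.9, 18.5, 37.0], 0.77)]
key_tip [([349.8, 209.4, 16.8, 36.8], 0.87)]
press_face [([247.0, 176.1, 77.6, 108.7], 0.96)]
press_hood [([244.9, 176.7, 75.0, 106.5], 0.82), ([120.8, 222.8, 23.4, 18.4], 0.39)]
press_window []
[0.22238358 0.58411565 0.2313638 ] [5.68280311e-01 3.08975714e+00 1.70562201e-04] [-0.62614647  0.32260644  0.37140601] 0.8
```

```bash
python3 - <<'E'
import cv2
t=cv2.imread("pics/top0.png"); s=cv2.imread("pics/scene0.png")
cv2.imwrite("pics/t1.png",cv2.resize(t[110:260,190:390],(800,600),interpolation=cv2.INTER_CUBIC))
cv2.imwrite("pics/s1.png",cv2.resize(s[140:290,160:360],(800,600),interpolation=cv2.INTER_CUBIC))
E
```

```text
(no output)
```

View pics/top0.png

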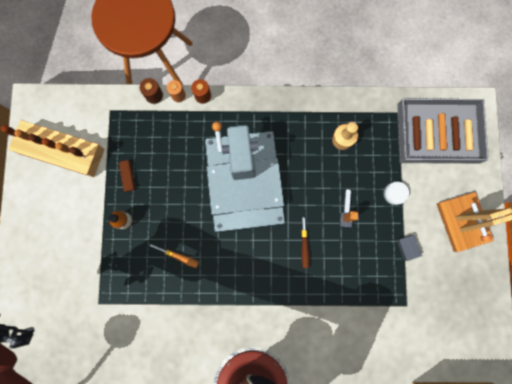

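View pics/t1.png

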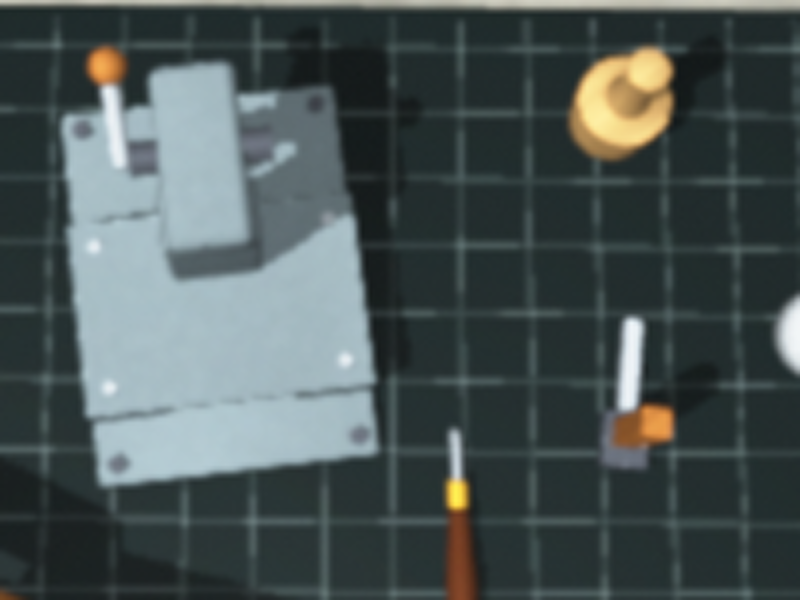

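View pics/s1.png

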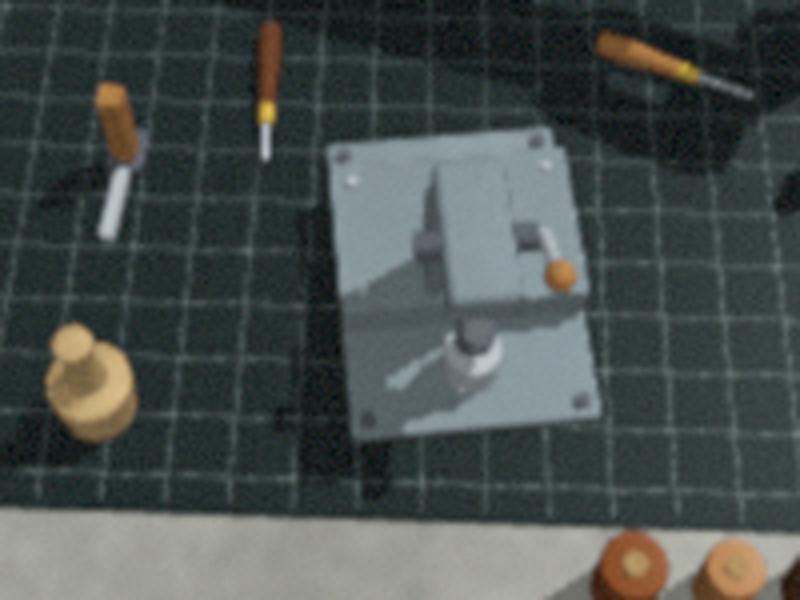

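The crops show the press (base-plate corners at about (100,487), (378,453), (62,115) and (332,88) in the top crop). They also show the key with its blade tip at (632,319) and post top at (656,422). Next I fit both poses from both views.

```bash
cat > fit.py <<'E'
from h import *
from scipy.optimize import least_squares
def fit(obs,x0):
    # obs: (picture, u, v, local xyz)
    def f(q):
        c,s=np.cos(q[2]),np.sin(q[2])
        return np.concatenate([proj(p,[q[0]+c*X-s*Y,q[1]+s*X+c*Y,Z])-[u,v] for p,u,v,(X,Y,Z) in obs])
    r=least_squares(f,x0,loss="soft_l1"); return r.x,r.fun.reshape(-1,2).round(1)
E
python3 - <<'E'
from fit import *
T=ctrl.get_image("top");S=ctrl.get_image("scene")
t=lambda c,r:(T,(c+.5)/4-.5+190,(r+.5)/4-.5+110)
s=lambda c,r:(S,(c+.5)/4-.5+160,(r+.5)/4-.5+140)
P=[(*t(100,487),(-.1,.11,.012)),(*t(378,453),(-.1,-.11,.012)),(*t(62,115),(.2,.11,.012)),(*t(332,88),(.2,-.11,.012)),
(*t(90,417),(-.05,.11,.056)),(*t(376,383),(-.05,-.11,.056)),
(*s(328,147),(-.1,-.11,.012)),(*s(548,128),(-.1,.11,.012)),(*s(355,440),(.2,-.11,.012)),(*s(600,415),(.2,.11,.012))]
print(*fit(P,[.5,0,0]))
K=[(*t(632,319),(.091,0,.014)),(*t(656,423),(0,0,.115)),(*t(624,466),(-.026,0,.008)),(*s(107,238),(.091,0,.007)),(*s(112,90),(0,0,.115))]
print(*fit(K,[.5,-.3,0]))
E
```

```text
[0.57620623 0.02144958 0.12727808] [[-0.1 -0.5]
 [ 0.4 -0.4]
 [-0.5 -0.3]
 [-0.2 -1.4]
 [-0.8 -0.1]
 [-0.2 -0.3]
 [-0.9 -1.4]
 [ 0.2 -1.1]
 [-1.2 -1.5]
 [-0.1 -0.8]]
[ 0.50649531 -0.29283762 -0.07606983] [[-0.2 -0.1]
 [ 0.1 -0.3]
 [-0.6  0.2]
 [ 0.  -0.9]
 [-0.9  0.2]]
```

```bash
python3 -m jog '[1,0,0,0,0,0,10.5, 1,0,0,0,0,0,10.5, 1,0,0,0,0,0,10.5, 1,0,0,0,0,0,10.5, 1,0,0,0,0,0,10.5, 1,0,0,0,0,0,10.5, 1,0,0,0,0,0,10.5, 1,0,0.05,0,0,0,0, 1,-0.03,0.05,0,0,0,0, 1,-0.03,0.05,0,0,0,0]' 60 && python3 -m jog '[1,-0.05,0.03,0,0,0,0, 1,-0.055,0.02,0,0,0,0, 1,-0.06,0.01,0,0,0,0, 1,-0.06,0.01,0,0,0,0, 1,-0.06,0.01,0,0,0,0, 1,-0.06,0.01,0,0,0,0, 1,-0.06,0.01,0,0,0,0, 1,-0.06,0.01,0,0,0,0, 1,-0.06,0.01,0,0,0,0, 1,-0.06,0.01,0,0,0,0]'
```

```text
t: 2.15
tool_pos: [0.3686, 0.5122, 0.2313]
tool_rot: [2.303, 2.137, 0.0]
contact_force: [0.9, -0.2, 0.3]
opening: 0.0856
t: 3.4
tool_pos: [0.4526, -0.0823, 0.2318]
tool_rot: [2.303, 2.135, 0.001]
contact_force: [1.1, 0.3, 0.1]
opening: 0.0857
```

```bash
python3 -m jog '[1,-0.055,0.02,0,0,0,0, 1,-0.055,0.02,0,0,0,0, 1,-0.055,0.02,0,0,0,0, 1,-0.03,0.01,0.03,0,0,0, 1,0,0,0.02,0,0,0, 1,0,0,0,0,0,0]'; python3 - <<'E'
from h import *
p=ctrl.get_image("scene"); cv2.imwrite("pics/s2.png",cv2.resize(p["image"][110:260,120:320],(800,600),interpolation=cv2.INTER_CUBIC))
E
```

```text
t: 4.15
tool_pos: [0.5064, -0.2786, 0.1787]
tool_rot: [-2.3, -2.132, 0.001]
contact_force: [-0.7, 0.4, -0.6]
opening: 0.0852
```

View pics/s2.png

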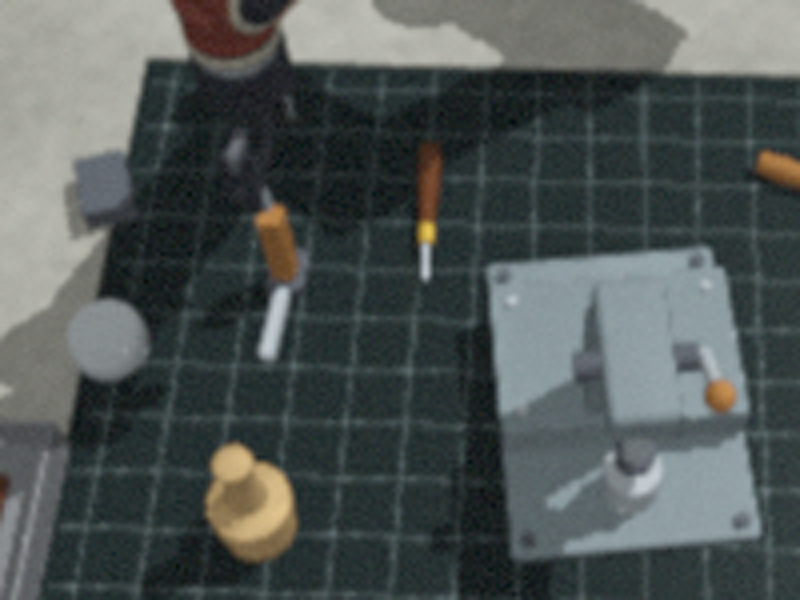

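```bash
python3 -m jog '[1,-0.014,0.001,0,0,0,0, 1,0,0,0.03,0,0,0, 1,0,0,0.03,0,0,0, 1,0,0,0.03,0,0,0, 1,0,0,0.018,0,0,0, 1,0,0,0,0,0,0, 1,0,0,0,0,0,0]'; python3 - <<'E'
from h import *
T=ctrl.get_image("top"); S=ctrl.get_image("scene")
for p,n in((T,"top"),(S,"scene")):
    u,v=map(int,proj(p,[.5065,-.2928,.07])); im=p["image"][v-37:v+38,u-50:u+50]; cv2.imwrite(f"pics/{n}3.png",cv2.resize(im,(600,450),interpolation=cv2.INTER_CUBIC)); print(u-50,v-37)
cv2.imwrite("pics/b3.png",cv2.resize(np.hstack([T["image"][155:255,300:400],S["image"][120:220,140:240]]),(800,400),interpolation=cv2.INTER_CUBIC))
E
```

```text
t: 5.08
tool_pos: [0.5087, -0.2948, 0.075]
tool_rot: [2.302, 2.134, 0.001]
contact_force: [0.0, -0.3, 0.4]
opening: 0.0855
300 179
138 131
```

View pics/b3.png

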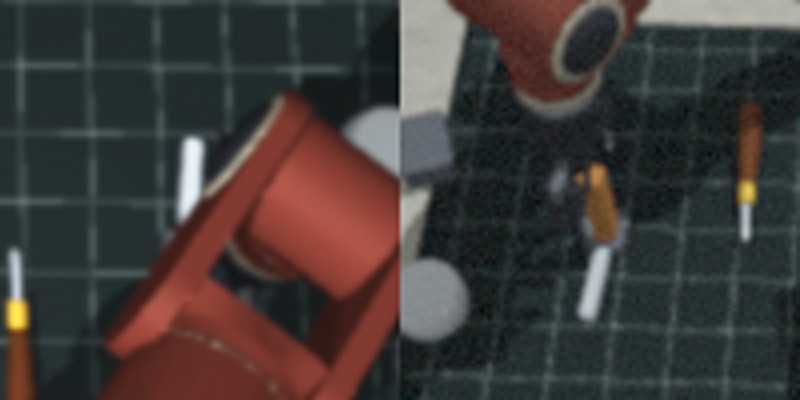

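```bash
python3 - <<'E'
from h import *
S=ctrl.get_image("scene")
f=lambda X:(4*(proj(S,X)-[140,120])+[400,0]).round()
for X in([.5065,-.2928,.115],[.555,-.2965,.09],[.555,-.2965,.12],[.555,-.2965,.15],[.555,-.2928,.09]):print(X,f(X))
cv2.imwrite("pics/s4.png",cv2.resize(S["image"][145:190,165:210],(720,720),interpolation=cv2.INTER_CUBIC)[:600])
E
```

```text
[0.5065, -0.2928, 0.115] [587. 169.]
[0.555, -0.2965, 0.09] [580. 229.]
[0.555, -0.2965, 0.12] [575. 212.]
[0.555, -0.2965, 0.15] [569. 193.]
[0.555, -0.2928, 0.09] [584. 229.]
```

View pics/s4.png

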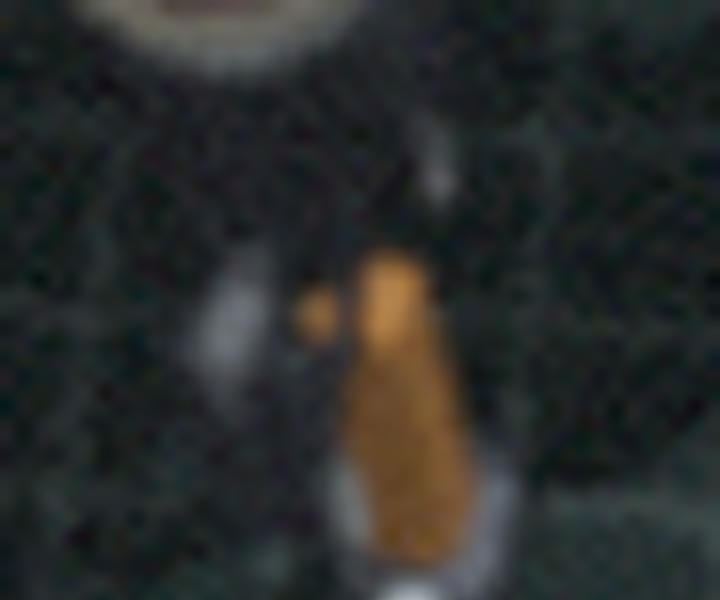

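```bash
python3 -m jog '[1,0.003,-0.001,0.004,0,0,0, 1,0,0,0,0,0,0, 0,0,0,0,0,0,0, 0,0,0,0,0,0,0, 0,0,0,0,0,0,0, 0,0,0,0,0,0,0, 0,0,0,0,0,0,0, 0,0,0,0,0,0,0]' 100; python3 -m jog '[0,0,0,0,0,0,0, 0,0,0,0,0,0,0, 0,0,0,-0.01,0,0,0, 0,0,0,-0.02,0,0,0, 0,0,0,-0.02,0,0,0, 0,0,0,0,0,0,0, 0,0,0,0,0,0,0]'; python3 - <<'E'
from h import *
T=ctrl.get_image("top"); S=ctrl.get_image("scene")
cv2.imwrite("pics/b5.png",cv2.resize(np.hstack([T["image"][155:255,300:400],S["image"][120:220,140:240]]),(800,400),interpolation=cv2.INTER_CUBIC))
E
```

```text
t: 6.22
tool_pos: [0.5072, -0.2911, 0.0695]
tool_rot: [2.304, 2.135, 0.0]
contact_force: [-0.0, 0.2, -0.4]
opening: 0.0208
t: 7.1
tool_pos: [0.5068, -0.2909, 0.1194]
tool_rot: [2.304, 2.136, -0.0]
contact_force: [-0.1, -0.0, -3.9]
opening: 0.0204
```

View pics/b5.png

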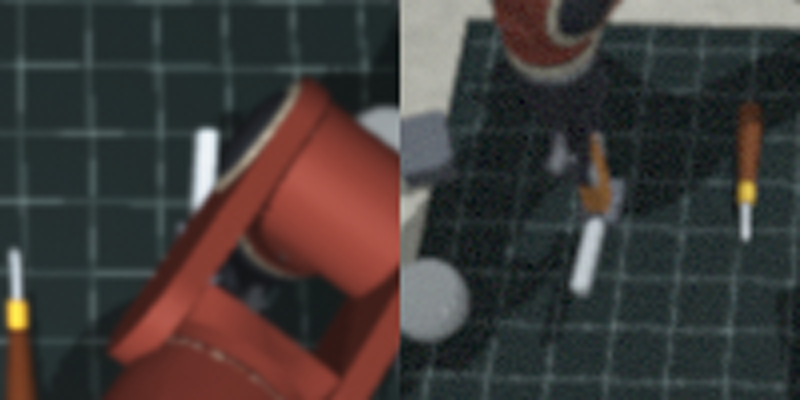

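```bash
python3 -m jog '[0,0,-0.02,0,0,0,-5.8, 0,0,-0.025,0,0,0,-5.8, 0,0.03,-0.025,0,0,0,0, 0,0.045,0,0,0,0,0, 0,0.05,0,0,0,0,0, 0,0.05,0,0,0,0,0, 0,0.045,0,0,0,0,0, 0,0.03,0,0,0,0,0, 0,0.02,0,0,0,0,0, 0,0,0,0,0,0,0]'; python3 -m jog '[0,0,0,0,0,0,0, 0,0,0,0,0,0,0]'; python3 - <<'E'
from h import *
T=ctrl.get_image("top"); S=ctrl.get_image("scene")
cv2.imwrite("pics/b6.png",cv2.resize(np.hstack([T["image"][150:270,200:300],S["image"][120:240,200:300]]),(800,480),interpolation=cv2.INTER_CUBIC))
E
```

```text
t: 8.45
tool_pos: [0.4023, -0.0244, 0.1185]
tool_rot: [-2.073, -2.359, 0.001]
contact_force: [-0.2, 0.2, -2.7]
opening: 0.0209
t: 8.7
tool_pos: [0.4031, -0.0261, 0.1192]
tool_rot: [-2.078, -2.356, 0.0]
contact_force: [-0.6, -0.1, -3.7]
opening: 0.0209
```

View pics/b6.png

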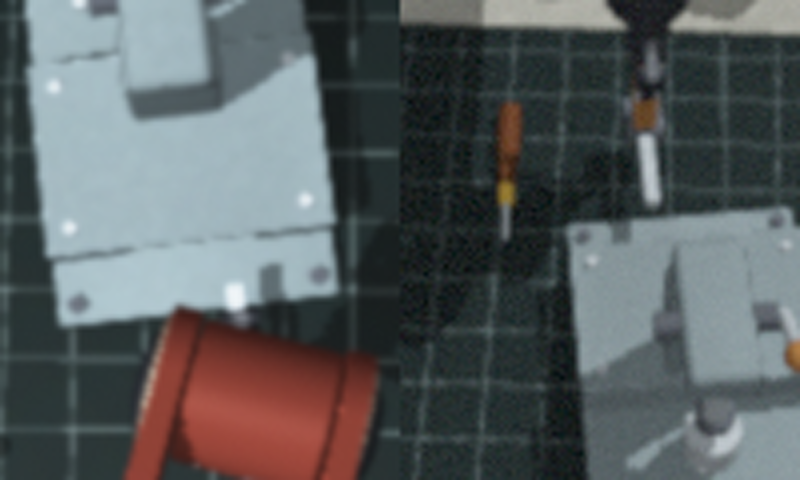

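```bash
python3 - <<'E'
from h import *
from scipy.optimize import least_squares
T=ctrl.get_image("top"); S=ctrl.get_image("scene")
for z in(.05,.0567,.064):
  X=[.4933,-.0145,z]; print(z,proj(T,X),proj(S,X), ray(T,258.1,220.6,z),ray(S,263.4,171.1,z))
E
```

```text
0.05 [257.12663345 220.59727134] [263.02938881 170.92771058] [ 0.49331275 -0.01745666  0.05      ] [ 0.49402064 -0.01307853  0.05      ]
0.0567 [257.13973048 220.43064589] [263.06429867 169.98687345] [ 0.49280856 -0.01740443  0.0567    ] [ 0.49820471 -0.01312151  0.0567    ]
0.064 [257.15416221 220.24703978] [263.10266647 168.95284305] [ 0.49225921 -0.01734751  0.064     ] [ 0.50276348 -0.01316834  0.064     ]
```

```bash
python3 -m jog '[0,-0.005,0,0.017,0,0,0, 0,0,0,0.017,0,0,0, 0,0,0,0,0,0,0, 0,0,0.02,0,0,0,0, 0,0,0.02,0,0,0,0, 0,0,0.02,0,0,0,0, 0,0,0.012,0,0,0,0, 0,0,0,0,0,0,0, 0,0,0,0,0,0,0]'; python3 -m jog '[0,0,0.003,0,0,0,0, 0,0,0.003,0,0,0,0, 0,0,0,0,0,0,0, 0,0,0,0,0,0,0]'
```

```text
t: 10.02
tool_pos: [0.4745, -0.0212, 0.0851]
tool_rot: [-2.076, -2.357, 0.001]
contact_force: [-0.9, 0.2, -3.1]
opening: 0.021
t: 10.52
tool_pos: [0.481, -0.0205, 0.0853]
tool_rot: [-2.076, -2.358, 0.0]
contact_force: [-0.3, -0.4, -2.9]
opening: 0.0206
```

```bash
for i in 1; do python3 -m jog '[0,0,0.002,0,0,0,0, 0,0,0.002,0,0,0,0, 0,0,0.002,0,0,0,0, 0,0,0,0,0,0,0]'; done; python3 -m jog '[0,0,0.002,0,0,0,0, 0,0,0,0,0,0,0]'
```

```text
t: 11.02
tool_pos: [0.4872, -0.0198, 0.0853]
tool_rot: [-2.076, -2.358, 0.0]
contact_force: [-0.2, -0.1, -2.9]
opening: 0.0205
t: 11.28
tool_pos: [0.4891, -0.0195, 0.0853]
tool_rot: [2.076, 2.358, 0.0]
contact_force: [-0.4, 0.5, -2.5]
opening: 0.0213
```

```bash
 python3 -m jog '[0,0,0.002,0,0,0,0, 0,0,0,0,0,0,0]'
```

```text
t: 11.52
tool_pos: [0.4909, -0.0193, 0.0852]
tool_rot: [-2.076, -2.357, 0.001]
contact_force: [-0.6, -0.6, -2.6]
opening: 0.0208
```

```bash
 python3 -m jog '[0,0,0.002,0,0,0,0, 0,0,0,0,0,0,0]'; python3 -m jog '[0,0,0.001,0,0,0,0, 0,0,0,0,0,0,0]'
```

```text
t: 11.78
tool_pos: [0.4926, -0.019, 0.0852]
tool_rot: [-2.076, -2.357, 0.002]
contact_force: [-2.8, -1.2, 0.1]
opening: 0.021
t: 12.02
tool_pos: [0.4936, -0.0189, 0.0851]
tool_rot: [-2.076, -2.357, 0.001]
contact_force: [-5.3, -1.3, -0.2]
opening: 0.0209
```

```bash
 for i in 1; do python3 -m jog '[0,0.0015,0,0,0,0,0, 0,0.0015,0,0,0,0,0, 0,0.0015,0,0,0,0,0, 0,0.0015,0,0,0,0,0]'; done
```

```text
t: 12.52
tool_pos: [0.4926, -0.0134, 0.0847]
tool_rot: [-2.077, -2.357, 0.003]
contact_force: [-3.7, -3.5, -3.0]
opening: 0.0208
```

```bash
 for i in 1; do python3 -m jog '[0,0.0015,0,0,0,0,0, 0,0.0015,0,0,0,0,0, 0,0.0015,0,0,0,0,0, 0,0.0015,0,0,0,0,0]'; done
```

```text
t: 13.02
tool_pos: [0.4919, -0.0074, 0.0848]
tool_rot: [-2.077, -2.357, 0.003]
contact_force: [-3.8, -3.6, -2.9]
opening: 0.0208
```

```bash
python3 -m jog '[0,0.0015,0,0,0,0,0, 0,0.0015,0,0,0,0,0, 0,0.0015,0,0,0,0,0, 0,0.0015,0,0,0,0,0]'
```

```text
t: 13.52
tool_pos: [0.4911, -0.0014, 0.0847]
tool_rot: [-2.077, -2.357, 0.003]
contact_force: [-3.9, -2.8, -3.6]
opening: 0.0209
```

```bash
python3 -m jog '[0,0.0015,0,0,0,0,0, 0,0.0015,0,0,0,0,0, 0,0.0015,0,0,0,0,0, 0,0.0015,0,0,0,0,0]'
```

```text
t: 14.02
tool_pos: [0.4904, 0.0046, 0.0848]
tool_rot: [-2.077, -2.357, 0.003]
contact_force: [-4.2, -3.6, -3.4]
opening: 0.0207
```

Still on the bar with a steady push, at a local y of about -6 mm.

```bash
python3 -m jog '[0,0.0015,0,0,0,0,0, 0,0.0015,0,0,0,0,0, 0,0.0015,0,0,0,0,0, 0,0.0015,0,0,0,0,0]'
```

```text
t: 14.52
tool_pos: [0.4896, 0.0105, 0.0847]
tool_rot: [-2.077, -2.357, 0.003]
contact_force: [-4.0, -2.9, -2.2]
opening: 0.0212
```

```bash
python3 -m jog '[0,0.0015,0,0,0,0,0, 0,0.0015,0,0,0,0,0, 0,0.0015,0,0,0,0,0, 0,0.0015,0,0,0,0,0]'
```

```text
t: 15.02
tool_pos: [0.4888, 0.0165, 0.0847]
tool_rot: [-2.077, -2.357, 0.003]
contact_force: [-3.3, -2.8, -3.4]
opening: 0.0208
```

```bash
python3 -m jog '[0,0.0015,0,0,0,0,0, 0,0.0015,0,0,0,0,0, 0,0.0015,0,0,0,0,0, 0,0.0015,0,0,0,0,0]'
```

```text
t: 15.52
tool_pos: [0.488, 0.0225, 0.0847]
tool_rot: [-2.076, -2.357, 0.003]
contact_force: [-3.7, -2.9, -2.4]
opening: 0.021
```

```bash
python3 -m jog '[0,0.0015,0,0,0,0,0, 0,0.0015,0,0,0,0,0, 0,0.0015,0,0,0,0,0, 0,0.0015,0,0,0,0,0]'
```

```text
t: 16.02
tool_pos: [0.4874, 0.0286, 0.0849]
tool_rot: [-2.076, -2.357, 0.002]
contact_force: [-3.2, -3.5, -3.6]
opening: 0.021
```

```bash
python3 -m jog '[0,0.0015,0,0,0,0,0, 0,0.0015,0,0,0,0,0, 0,0.0015,0,0,0,0,0, 0,0.0015,0,0,0,0,0]'
```

```text
t: 16.52
tool_pos: [0.4884, 0.0353, 0.0858]
tool_rot: [2.075, 2.356, 0.006]
contact_force: [0.0, 0.2, -3.0]
opening: 0.0208
```

```bash
python3 -m jog '[0,0.0015,0,0,0,0,0, 0,0.0015,0,0,0,0,0, 0,0.0015,0,0,0,0,0, 0,0.0015,0,0,0,0,0]'
```

```text
t: 17.02
tool_pos: [0.488, 0.0384, 0.0861]
tool_rot: [2.074, 2.351, -0.002]
contact_force: [2.8, -10.6, -4.2]
opening: 0.0207
```

```bash
python3 -m jog '[0,-0.003,0,0,0,0,0, 0,-0.003,0,0,0,0,0, 0,0,0,0,0,0,0, 0,0,0,0,0,0,0]';python3 -m jog '[0,0,0.002,0,0,0,0, 0,0,0.002,0,0,0,0, 0,0,0,0,0,0,0]'
```

```text
t: 17.52
tool_pos: [0.4869, 0.035, 0.0851]
tool_rot: [-2.076, -2.357, -0.0]
contact_force: [-0.6, 0.6, -2.5]
opening: 0.0212
t: 17.9
tool_pos: [0.4913, 0.0353, 0.0854]
tool_rot: [-2.076, -2.358, -0.0]
contact_force: [-0.4, 0.4, -3.0]
opening: 0.021
```

```bash
python3 -m jog '[0,0,0.002,0,0,0,0, 0,0,0.002,0,0,0,0, 0,0,0.002,0,0,0,0, 0,0,0,0,0,0,0]'; python3 -m jog '[0,0,0.002,0,0,0,0, 0,0,0.002,0,0,0,0, 0,0,0,0,0,0,0]'
```

```text
t: 18.4
tool_pos: [0.4973, 0.0359, 0.0854]
tool_rot: [2.076, 2.358, 0.0]
contact_force: [-0.2, 0.3, -3.0]
opening: 0.0207
t: 18.77
tool_pos: [0.5012, 0.0364, 0.0854]
tool_rot: [2.076, 2.357, 0.0]
contact_force: [-0.4, -0.1, -2.9]
opening: 0.0213
```

```bash
python3 -m jog '[0,0,0.002,0,0,0,0, 0,0,0.0015,0,0,0,0, 0,0,0.0015,0,0,0,0, 0,0,0,0,0,0,0]'; python3 -m jog '[0,0,0.001,0,0,0,0, 0,0,0,0,0,0,0]'
```

```text
t: 19.27
tool_pos: [0.5061, 0.0371, 0.0853]
tool_rot: [2.076, 2.358, -0.0]
contact_force: [-1.0, -0.6, -2.5]
opening: 0.0211
t: 19.52
tool_pos: [0.5071, 0.0372, 0.0853]
tool_rot: [2.076, 2.357, 0.0]
contact_force: [-0.2, 0.1, -2.3]
opening: 0.0211
```

```bash
python3 -m jog '[0,0,0.001,0,0,0,0, 0,0,0,0,0,0,0]'
```

```text
t: 19.77
tool_pos: [0.5079, 0.0373, 0.0853]
tool_rot: [-2.076, -2.357, 0.001]
contact_force: [-1.2, 0.3, -2.2]
opening: 0.0208
```

```bash
python3 -m jog '[0,0,-0.0005,0.001,0,0,0, 0,0,0,0.001,0,0,0, 0,0,0,0,0,0,0]'; python3 -m jog '[0,0,0,0.001,0,0,0, 0,0,0,0,0,0,0]'
```

```text
t: 20.15
tool_pos: [0.5074, 0.0373, 0.0831]
tool_rot: [-2.076, -2.357, 0.0]
contact_force: [0.2, -0.5, -3.2]
opening: 0.0213
t: 20.4
tool_pos: [0.5075, 0.0372, 0.0822]
tool_rot: [-2.076, -2.357, 0.0]
contact_force: [-0.3, 0.1, -2.3]
opening: 0.0209
```

```bash
python3 -m jog '[0,0,0,0.0007,0,0,0, 0,0,0,0,0,0,0]'
```

```text
t: 20.65
tool_pos: [0.5074, 0.0373, 0.0815]
tool_rot: [-2.076, -2.358, 0.0]
contact_force: [-1.3, 0.3, -2.1]
opening: 0.0211
```

```bash
python3 -m jog '[0,0,0,0.0005,0,0,0, 0,0,0,0,0,0,0]';python3 -m jog '[0,0,0,0.0004,0,0,0, 0,0,0,0,0,0,0]'
```

```text
t: 20.9
tool_pos: [0.5076, 0.0372, 0.0814]
tool_rot: [2.076, 2.358, -0.0]
contact_force: [-0.4, 0.4, -0.5]
opening: 0.0209
t: 21.15
tool_pos: [0.5077, 0.0372, 0.0814]
tool_rot: [2.076, 2.357, -0.0]
contact_force: [-3.0, -0.6, 4.3]
opening: 0.0211
```

```bash
python3 -m jog '[0,0,0,-0.0006,0,0,0, 0.35,0,0,0,0,0,0, 0.35,0,0,0,0,0,0, 0.6,0,0,0,0,0,0, 0.6,0,0,0,0,0,0, 0.6,0,0,0,0,0,0]' 20; python3 -m jog '[0.6,0,0,-0.01,0,0,0, 0.6,0,0,-0.02,0,0,0, 0.6,0,0,-0.03,0,0,0, 0.6,0,0,-0.03,0,0,0, 0.6,0,0,-0.03,0,0,0, 0.6,0,-0.03,-0.02,0,0,0, 0.6,0,-0.04,0,0,0,0, 0.6,0,-0.04,0,0,0,0, 0.6,0,0,0,0,0,0, 0.6,0,0,0,0,0,0]'; python3 - <<'E'
from h import *
T=ctrl.get_image("top"); S=ctrl.get_image("scene")
cv2.imwrite("pics/b7.png",cv2.resize(np.hstack([T["image"][150:270,200:300],S["image"][120:240,220:320]]),(800,480),interpolation=cv2.INTER_CUBIC))
c,s=np.cos(.1273),np.sin(.1273)
for n,p,o in(("top",T,(200,150)),("scene",S,(220,120))):
  for z in(.127,.028):
    for px in(-.067,-.073):
      X=[.5762+px*c-.025*s,.0214+px*s+.025*c,z]; print(n,px,z,(4*(proj(p,X)-o)+[400*(n=="scene"),0]).round())
E
```

```text
t: 21.9
tool_pos: [0.5075, 0.0373, 0.0813]
tool_rot: [2.076, 2.357, 0.0]
contact_force: [0.2, 0.1, -0.1]
opening: 0.0514
t: 23.15
tool_pos: [0.3989, 0.0233, 0.2221]
tool_rot: [2.076, 2.356, 0.002]
contact_force: [0.6, 0.0, 0.7]
opening: 0.0512
top -0.067 0.127 [156. 255.]
top -0.073 0.127 [157. 264.]
top -0.067 0.028 [161. 267.]
top -0.073 0.028 [162. 275.]
scene -0.067 0.127 [632. 172.]
scene -0.073 0.127 [631. 167.]
scene -0.067 0.028 [626. 229.]
scene -0.073 0.028 [625. 224.]
```

View pics/b7.png

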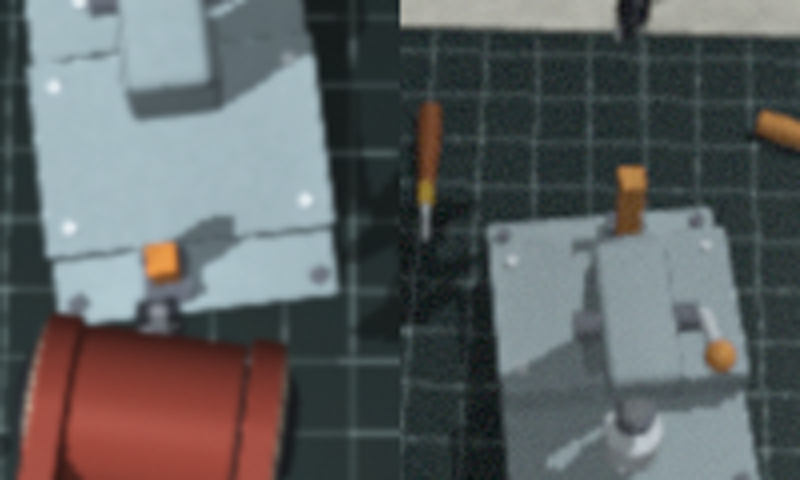

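The post stands upright at (162,260) in the top view and (631,172) in the scene view. That matches a blade depth of about 21–24 mm, and the gripper is clear of the key.

```bash
python3 -c "
from station import ctrl; print(ctrl.finish_job())"
```

```text
the job is handed in; nothing more can be done
None
```

The key is standing upright in the slot with its blade about 23 mm behind the bar's face. I let go of it, backed the arm clear and handed the job in at about 23 s of the 72 s. `finish_job` gave no verdict.

- **Search:** I picked the key up by its grip and slid the blade along the bar with about 4 N of push. The slot turned up near y = +25 mm, where the push died away and a side wall stopped the blade.
- **Forces:** The largest force I read was about 11 N, when the blade met that wall; forces were read only at the end of each move. Pushing home stayed below about 1.5 N, and the key reached roughly the slot's bottom before I lowered it onto the base plate.
- **Last checks:** Both camera views show the post upright, and its top is where a blade 21–24 mm deep would put it. The arm read about zero contact force after release.
- **Not checked:** I did not measure the bystanders' positions at the end. The arm felt no contact with any of them, and those in the last picture looked undisturbed.

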